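Backstamp a tile on the treadle press

TASK

Slide the terracotta tile along its channel under the stamp head of the green press until it is fully home against the back stops, then press the treadle all the way down to its stop, keep it down for a good second so the red stamp bears on the tile, and let it come back up. Next push the yellow ejector tab all the way towards the loading end so that the tile is pushed out of the channel, let the tab spring back, and lay the tile flat, same face up, on the middle of the brown ware board. Leave the cup and the bottle beside the press standing where they are.

Things in the scene. Friction and masses are not known exactly. Their poses are not given: they have to be found in the camera images.
- tile: loose terracotta tile 120 x 60 x 12 mm (long along its x), about 0.17 kg; origin at the centre of its underside, z up. It starts on the press, in the mouth of the channel, 40 to 65 mm short of home, its near end standing out over the loading tongue.
- press: green bench press, fixed; origin at table height under the mouth of the tile channel, x into the channel, z up. Bed top 30 mm high, x 0..190, y -50..110 mm. Stamp head and column: x 47..191, y -28..28, up to z 111 mm. Treadle to the right (-y), ejector tab to the left (+y).
- channel_mouth (a point): on the channel floor at its mouth (press x 0, y 0, z 30 mm). From here two aluminium rails 12 mm high, 12.5 mm wide, 63 mm apart, run to x 110 mm, where the back stops are. Before it the loading tongue, 140 mm long, 46 mm wide, same height: the tile overhangs it 7 mm on each side.
- tile_home (a point): on the channel floor of the press (z 30 mm, axes as the press): the tile's origin is here when it is fully home against the back stops; the tile then still stands 10 mm out of the rails.
- treadle (a joint): treadle angle, rad: 0 = up (rest), 0.26 = down on its stop. Spring-loaded, hinged at the far end (press frame x 150, z 45 mm), about 5 N to start and 15 N at the stop, measured at the pad; it drives the stamp down.
- treadle_pad (a point): point on top of the black treadle plate with red ribs (plate 80 x 60 mm), 150 mm from the hinge axis, at press frame y -110 mm; it moves with the treadle: from z about 96 mm at rest to about 57 mm at the stop, and about 6 mm towards the loading end. Press here from above.
- stamp_pad: red spring-mounted stamp pad 44 x 40 mm under the head, centred at press frame x 70, y 0; origin at the centre of its lower face, 62 mm above the table at rest; comes down about 20 mm onto a tile that is home.
- ejector (a joint): ejector slide, m: 0 = at rest (towards the column), 0.060 = fully pressed towards the loading end (-x of the press). Spring-loaded, 2 to 6 N. Its steel pusher drives the tile out 60 mm less a 2 mm gap.
- ejector_tab (a point): centre of the upright yellow tab's back face (the face to push, facing +x of the press), z 70 mm. Tab 34 mm wide in y, 12 mm thick in x, from 33 to 88 mm above the table, at press frame y +85 mm; the bed behind it is clear for 66 mm.
- board: brown hardboard ware board 325 x 285 x 6 mm lying on the table, fixed; origin at the centre of its underside, x along the 325 mm side.
- cup: cream bisque cup 62 mm wide, 58 mm high, loose, left of the loading tongue; origin at the centre of its underside. To be left alone.
- bottle: small red squeeze bottle, 34 mm wide, 87 mm high, loose, before the treadle; origin at the centre of its underside. To be left alone.

How it is judged:
By the outcome, as a careful person would: the job done as asked, in the order asked, and still so for the second after the job is handed in, with the robot touching nothing.
It also fails if it takes over 67 s, if anything falls off the work surface, if the arm or the gripper's body presses on something with over 40 N, if the wrist force passes 120 N, or if a joint passes its speed limit or range.

ROBOT

A 6-joint arm with a two-finger parallel gripper is mounted at the origin on the work surface; the furniture and walls round the work are solid. World frame = base frame: x ahead of the robot, y to its left, z up, the work surface at z = 0. Lengths are in m, angles in rad, forces in N, time in s.
With the tool pointing down it reaches from about 0.275 to 0.875 m from the base axis. Payload 12.5 kg.
Tool frame: the origin (TCP) lies at the very end of the fingers, on their centre line; the grasp point (between the pads) lies 19 mm behind it; x points along the fingers, y is the direction in which the jaws open and shut, and the axes are right-handed (so a half turn about x gives the same grasp; the last joint's range is limited). The gripper opens to 85 mm and grips with 20 to 120 N. Pads are 22 mm wide; open, the fingers measure 114 mm over their backs; the gripper's body (76 mm by 85 mm) begins 54 mm behind the grasp point. The pads swing forward as they close: fully open they stand 13 mm farther back than shut.
Start: joints at [-1.372, 0.351, 1.652, -0, 1.139, -0.085], TCP at [0.154, -0.528, 0.231] pointing down, gripper open.
Joint ranges: [-2.75, 2.75], [-0.79, 2.1], [0.01, 2.65], [-1.57, 4.71], [0.07, 3.14], [-2.87, 2.87]. Speed limits (rad/s): [2.22, 2.22, 2.79, 3.14, 3.14, 3.14].

INTERFACE

Orientations are given as a 3x3 rotation matrix whose columns are the frame's x, y, z axes.
In Python, from bench import manip gives the robot as it stands. Calls block until the motion is done:
- manip.move_ptp(position, orientation): joint-space move of the TCP to a pose.
- manip.move_l(position, attitude=None, max_speed=0.15): straight line of the TCP; attitude=None keeps the orientation; max_speed is the mean speed in m/s.
- manip.move_j(angles): joint-space move.
- manip.set_gripper(opening, effort=None): opening from 0.0 (shut) to 1.0 (fully open); effort is the grip in N (None keeps the last); returns when the fingers have stopped.
- manip.dwell(seconds).
- manip.inverse_kinematics(position, orientation): joint angles nearest the present ones, or None.
- manip.grab_frame(name): name is "scene" or "top" or "wrist"; returns (picture, depth): 384x512x3 uint8, red, green, blue; 384x512 float32, m along the optical axis (not along the pixel's ray), 0 where there is no reading.
- manip.get_calibration(name): a dict with "camera_matrix" (3x3 intrinsics, pixels), "R" (3x3) and "t" (3): a world point X has camera coordinates R X + t. Camera axes: x right, y down, z forward; pixel columns grow to the right and rows downward; lengths in m; the calibration is good to about 2 mm. A picture is of the moment at which its call begins: read the wrist's pose just before it. get_calibration takes no time and is no camera call; for the wrist camera it gives the pose at the moment of the call.
A pose or a line that the arm cannot do raises manip.Unreachable and nothing moves.
- manip.sign_off(): hands the job in, once; it reports no verdict.
Trained networks look in the newest picture that a camera, given by its name, has taken for a name from the list of things; names that differ only in an ending like _2 or _b are one class to them, and where a whole thing is asked for, a point or a joint stands for the part that bears it (a point fixed in the world has none). Each returns a list of dicts, best first, with "confidence" (0 to 1); they miss things now and then, are a little off and sometimes report something else, mostly with a low value. They report only what shows in the picture. A call takes as long as a camera call.
- manip.look_for(camera, name): "at" ([x, y, z] in m, in world coordinates, good to about 4 mm: the middle of the surface that is visible of it).
Readings, each from a call of its own:
- manip.current_time(): time.
- manip.current_qpos(): joint angles.
- manip.current_joint_vel(): joint speeds.
- manip.current_joint_torque(): joint torques, N m.
- manip.current_ee_pos(): TCP position.
- manip.current_tcp_rot(): TCP orientation.
- manip.current_force(): force on the tool from outside, world axes, zero at the start.
- manip.current_ft_torque(): the same for the moment, N m.
- manip.current_grip_width(): opening from 0.0 (shut) to 1.0 (fully open).
Only numpy, scipy, OpenCV 4.12 (cv2) and the standard library are available. Lean on these libraries where they do the work, as an engineer would, in place of code of your own. Each camera call takes 0.05 s, during which the arm holds its last target. There are 200 camera calls.

## Working session

There is one attempt and no reset: what is moved stays moved. The work goes in short steps, each a Python script; the robot and the scene stay as the last script left them, time stands still between calls to the robot, and variables do not carry over. Pictures are saved under pics/ and viewed, about 8 in all and at most 12, crops included, and the job is handed in when it is done.

```bash
mkdir -p pics; ls; python3 - <<'E'
from bench import manip
import cv2,numpy as np
for c in ("scene","top"):
    p,d=manip.grab_frame(c); cv2.imwrite(f"pics/{c}0.png",p[:,:,::-1]); np.savez(f"pics/{c}0.npz",p=p,d=d)
    for n in ("tile","press","treadle_pad","ejector_tab","stamp_pad","board","cup","bottle"):
        r=manip.look_for(c,n); print(c,n,[(np.round(q["at"],4).tolist(),round(q["confidence"],2)) for q in r[:2]])
print(manip.current_time(), manip.current_tcp_rot().round(2) if hasattr(manip.current_tcp_rot(),'round') else manip.current_tcp_rot())
E
```

```text
pics
scene tile [([0.5374, -0.1659, 0.0406], 0.65), ([0.5984, -0.148, 0.0327], 0.51)]
scene press [([0.6075, -0.1495, 0.03], 0.57), ([0.5892, -0.2647, 0.0831], 0.16)]
scene treadle_pad [([0.589, -0.264, 0.086], 0.62), ([0.5364, -0.165, 0.0388], 0.57)]
scene ejector_tab [([0.6428, -0.0719, 0.0553], 0.83), ([0.5996, -0.1501, 0.0337], 0.28)]
scene stamp_pad []
scene board [([0.4265, 0.225, 0.0066], 0.92)]
scene cup [([0.434, -0.0747, 0.0304], 0.64)]
scene bottle [([0.4426, -0.2866, 0.0441], 0.58)]
top tile [([0.5387, -0.167, 0.0409], 0.69), ([0.4531, -0.2872, 0.052], 0.66)]
top press [([0.622, -0.1877, 0.0338], 0.7)]
top treadle_pad [([0.5908, -0.2666, 0.0903], 0.83)]
top ejector_tab [([0.6506, -0.0788, 0.0579], 0.48)]
top stamp_pad []
top board [([0.4467, 0.2106, 0.0057], 0.77)]
top cup [([0.4319, -0.078, 0.0118], 0.92)]
top bottle [([0.4506, -0.2874, 0.0518], 0.52)]
0.9 [[-0.    0.28 -0.96]
 [-0.   -0.96 -0.28]
 [-1.    0.    0.  ]]
```

View pics/top0.png

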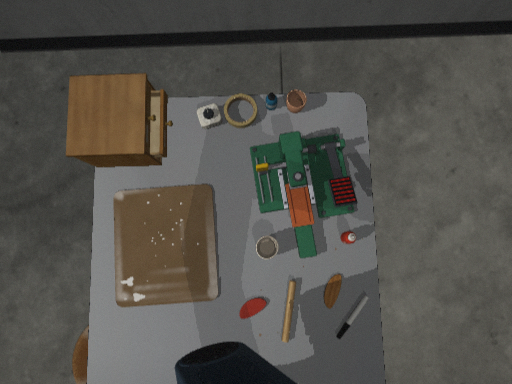

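View pics/scene0.png

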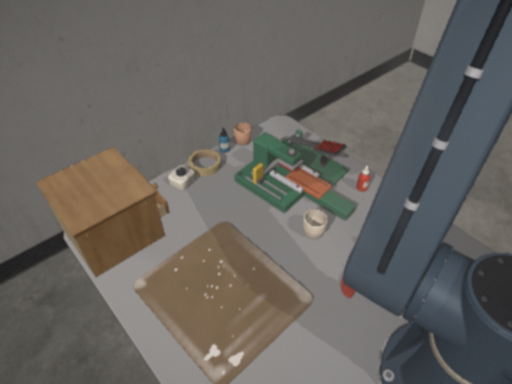

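```bash
cat > h.py <<'E'
from bench import manip
import cv2,numpy as np
def down(yaw):
    # tool x down, tool y (jaws) along heading yaw+90deg
    c,s=np.cos(yaw),np.sin(yaw)
    x=np.array([0,0,-1.]); y=np.array([s,-c,0]); return np.stack([x,y,np.cross(x,y)],1)
def cloud(cal,d):
    K,R,t=(np.array(cal[k]) for k in("camera_matrix","R","t"))
    v,u=np.indices(d.shape); P=np.stack([(u-K[0,2])/K[0,0]*d,(v-K[1,2])/K[1,1]*d,d],-1)
    return (P-t)@R
def snap(c,name):
    cal=manip.get_calibration(c); p,d=manip.grab_frame(c)
    cv2.imwrite(f"pics/{name}.png",p[:,:,::-1]); W=cloud(cal,d); np.savez(f"pics/{name}.npz",p=p,d=d,W=W); return p,d,W
E
python3 - <<'E'
from h import *
c=manip.get_calibration("wrist"); R=np.array(c["R"]);t=np.array(c["t"]); print("cam pos",-R.T@t,"fwd",R[2],"right",R[0], c["camera_matrix"])
c=manip.get_calibration("top"); z=np.load("pics/top0.npz"); W=cloud(c,z["d"]); hsv=cv2.cvtColor(z["p"],cv2.COLOR_RGB2HSV)
roi=np.zeros(hsv.shape[:2],bool); roi[125:262,245:365]=1
def info(n,m):
    m=m&roi&(z["d"]>0); P=W[m]; r=cv2.minAreaRect(P[:,:2].astype(np.float32)*1000); print(n,m.sum(),np.median(P,0).round(4),P.min(0).round(3),P.max(0).round(3),r)
H,S,V=[hsv[...,i] for i in range(3)]
info("tile",(H>3)&(H<15)&(S>130)&(V>120)&(W[...,2]<.06))
info("ribs",((H<3)|(H>175))&(S>150)&(W[...,2]>.07))
info("tab",(H>18)&(H<32)&(S>150))
roi2=roi.copy(); roi=roi&(np.indices(roi.shape)[0]>227); info("tongue",(H>60)&(H<95)&(S>80)&(W[...,2]>.02))
roi=roi2; info("bed",(H>60)&(H<95)&(S>80)&(abs(W[...,2]-.03)<.008)&(np.indices(roi.shape)[0]<220))
info("head",(H>60)&(H<95)&(S>80)&(W[...,2]>.095)&(np.indices(roi.shape)[1]<312))
E
```

```text
cam pos [ 0.23254958 -0.50534144  0.37364584] fwd [-0.302327   -0.08821023 -0.94911398] right [ 2.80107921e-01 -9.59968516e-01 -5.41941288e-06] [[301.03762574   0.         253.71289294]
 [  0.         301.03762574 192.13998411]
 [  0.           0.           1.        ]]
tile 717 [ 0.534  -0.1698  0.0425] [ 0.439 -0.302  0.023] [ 0.598 -0.135  0.057] ((502.8412170410156, -196.2498779296875), (225.6004638671875, 95.84445190429688), 36.98280334472656)
ribs 294 [ 0.5724 -0.2769  0.094 ] [ 0.539 -0.306  0.081] [ 0.608 -0.248  0.107] ((573.3782348632812, -276.69024658203125), (64.49625396728516, 49.80422592163086), 8.241487503051758)
tab 84 [ 0.6429 -0.0705  0.0859] [ 0.639 -0.084  0.042] [ 0.652 -0.054  0.092] ((646.01416015625, -68.96461486816406), (11.332734107971191, 31.080190658569336), 6.858379364013672)
tongue 483 [ 0.4418 -0.1825  0.0302] [ 0.402 -0.21   0.021] [ 0.48  -0.156  0.035] ((443.39422607421875, -183.01315307617188), (80.42559051513672, 45.06185531616211), 7.8688530921936035)
bed 1513 [ 0.6293 -0.0944  0.0303] [ 0.529 -0.296  0.022] [ 0.732 -0.038  0.037] ((637.2222900390625, -175.63449096679688), (187.26756286621094, 255.858154296875), 8.060189247131348)
head 907 [ 0.6689 -0.1514  0.107 ] [ 0.586 -0.183  0.095] [ 0.728 -0.118  0.114] ((658.0032958984375, -154.55755615234375), (140.8645782470703, 56.22463607788086), 8.745759963989258)
```

```bash
python3 - <<'E'
from h import *
manip.move_ptp([0.53,-0.18,0.31],down(0.138)); manip.set_gripper(0.0,60)
p,d,W=snap("wrist","w1"); print(manip.current_time())
for n in ("tile","treadle_pad","ejector_tab","cup","bottle"):
    r=manip.look_for("wrist",n); print(n,[(np.round(q["at"],4).tolist(),round(q["confidence"],2)) for q in r[:2]])
hsv=cv2.cvtColor(p,cv2.COLOR_RGB2HSV);H,S,V=[hsv[...,i] for i in range(3)]
def info(n,m):
    m=(m&(d>0)).astype(np.uint8); m=cv2.morphologyEx(m,cv2.MORPH_OPEN,np.ones((3,3),np.uint8)); k,l,st,_=cv2.connectedComponentsWithStats(m)
    if k<2: print(n,"none");return
    m=l==1+st[1:,4].argmax(); P=W[m]; r=cv2.minAreaRect(P[:,:2].astype(np.float32)*1000); print(n,m.sum(),np.median(P,0).round(4),P.min(0).round(3),P.max(0).round(3),np.round(r[0],1),np.round(r[1],1),round(r[2],2))
g=(H>60)&(H<95)&(S>80);Z=W[...,2]
info("tile",(H>3)&(H<15)&(S>130)&(abs(Z-.042)<.006))
info("ribs",((H<3)|(H>175))&(S>150)&(Z>.07))
info("tab",(H>18)&(H<32)&(S>150)&(Z>.08))
info("tongue",g&(abs(Z-.03)<.006)&(W[...,0]<.49))
info("head",g&(Z>.1)); 
E
```

```text
3.5917
tile [([0.6419, -0.0797, 0.0545], 0.74), ([0.5418, -0.1687, 0.0421], 0.7)]
treadle_pad [([0.5933, -0.2687, 0.0881], 0.9)]
ejector_tab [([0.6465, -0.0798, 0.0538], 0.59)]
cup [([0.422, -0.0781, 0.0351], 0.83)]
bottle [([0.4607, -0.2892, 0.049], 0.72)]
tile 3017 [ 0.5405 -0.1697  0.0419] [ 0.486 -0.204  0.039] [ 0.609 -0.133  0.045] [ 546.7 -167.8] [117.   58.9] 8.83
ribs 214 [ 0.5916 -0.2724  0.0877] [ 0.586 -0.298  0.084] [ 0.597 -0.248  0.091] [ 591.6 -272.7] [ 4.7 50.6] 7.74
tab 358 [ 0.6458 -0.0701  0.0871] [ 0.639 -0.085  0.081] [ 0.654 -0.053  0.09 ] [646.4 -69. ] [12.4 32.6] 8.2
tongue 1394 [ 0.4463 -0.1819  0.0298] [ 0.404 -0.208  0.027] [ 0.486 -0.156  0.032] [ 444.8 -181.7] [78.4 42.4] 8.36
head 4249 [ 0.657  -0.1528  0.1066] [ 0.588 -0.181  0.1  ] [ 0.701 -0.12   0.11 ] [ 643.5 -154.5] [108.3  55.7] 8.33
```

View pics/w1.png

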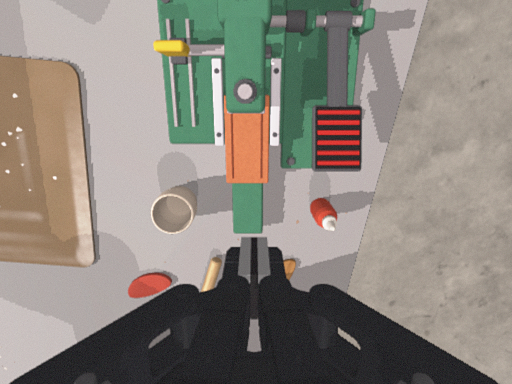

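```bash
cat >> h.py <<'E'
YAW=0.139; M=np.array([0.542,-0.1685]); Rz=np.array([[np.cos(YAW),-np.sin(YAW)],[np.sin(YAW),np.cos(YAW)]]); D=down(YAW)
def P(x,y,z):  # press mm -> world m
    return [*(M+Rz@np.array([x,y])/1000), z/1000]
def fp():      # force in press axes
    f=np.array(manip.current_force()); return np.array([*(Rz.T@f[:2]),f[2]])
def where(): q=np.array(manip.current_ee_pos()); return np.array([*(Rz.T@(q[:2]-M)),q[2]])*1000
E
python3 - <<'E'
from h import *
manip.move_ptp(P(-95,0,110),D); manip.move_l(P(-95,0,35),max_speed=.1); f0=fp(); print(f0)
manip.move_l(P(-40,0,35),max_speed=.06); print(fp()-f0)
for x in np.arange(-38,-8,2.):
    manip.move_l(P(x,0,35),max_speed=.04); f=fp()-f0; print(x,where().round(1),f.round(1))
    if f[0]<-12: break
snap("wrist","w2"); print(manip.current_time())
E
```

```text
[-0.04044535  0.19056442 -0.04599614]
[-0.12631673  0.84858691  0.6648128 ]
-38.0 [-37.9  -0.1  35. ] [ 0.3  0.4 -1.1]
-36.0 [-35.8  -0.   35. ] [-0.4  0.1  0.2]
-34.0 [-33.8   0.   35. ] [0.4 0.5 1. ]
-32.0 [-31.8  -0.   35. ] [-0.9 -0.6  0.6]
-30.0 [-29.8  -0.   35. ] [ 0.1  1.1 -0.3]
-28.0 [-27.8  -0.   35. ] [-0.1 -0.   0.2]
-26.0 [-25.8  -0.   35. ] [-0.5  0.2  0.3]
-24.0 [-23.8  -0.   35. ] [-0.4  0.  -0.1]
-22.0 [-22.2   0.1  34.9] [-3.6 -1.5  1.7]
-20.0 [-22.1   0.2  34.8] [-15.3  -2.8   9. ]
9.225
```

```bash
python3 - <<'E'
from h import *
manip.move_l(P(-40,0,35),max_speed=.1); manip.move_l(P(-40,0,170),max_speed=.2); 
manip.move_ptp(P(5,-110,125),D); p,d,W=snap("wrist","w3"); manip.look_for
f0=fp(); print(manip.current_time(),f0)
manip.move_l(P(5,-110,100),max_speed=.08)
manip.move_l(P(2,-110,64),max_speed=.05); print(where().round(1),(fp()-f0).round(1))
z=62
while z>46:
    manip.move_l(P(0,-110,z),max_speed=.04); f=fp()-f0; print(z,where().round(1),f.round(1))
    if f[2]>32: break
    z-=2
p,d,W=snap("scene","s3")
print(manip.current_time())
E
python3 - <<'E'
import cv2,numpy as np
a=cv2.imread('pics/w3.png');b=cv2.resize(cv2.imread('pics/s3.png')[110:230,220:400],None,fx=3,fy=3)
c=np.zeros((384+360,540,3),np.uint8);c[:384,:512]=a;c[384:744,:540]=b;cv2.imwrite('pics/c3.png',cv2.resize(c,None,fx=.8,fy=.8))
E
```

```text
11.025 [-0.29326829  0.8887934   0.30858136]
[   1.3 -110.2   64.1] [-6.3 -1.5  8.1]
62 [   0.6 -110.4   62.6] [ 0.9 -0.8  7.5]
60 [   0.5 -110.4   60.6] [-0.4 -0.1  9.9]
58 [   0.3 -110.4   58.7] [-1.9 -0.  11.4]
56 [   0.2 -110.4   56.8] [-3.3 -0.1 12.8]
54 [   0.2 -110.4   56.1] [-7.9  4.2 24.9]
52 [   0.2 -110.5   55.6] [-12.9   7.5  41.7]
13.9083
```

View pics/c3.png

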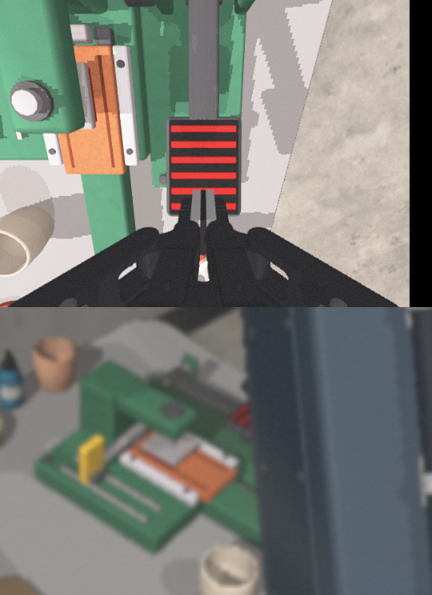

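```bash
python3 - <<'E'
from h import *
manip.move_l(P(0,-110,53.5),max_speed=.04); print(where().round(1),fp().round(1)); manip.dwell(1.4); print(where().round(1),fp().round(1))
manip.move_l(P(3,-110,75),max_speed=.08); manip.move_l(P(5,-110,170),max_speed=.15)
snap("wrist","w4"); print(manip.current_time(), fp().round(1), [np.round(q["at"],4).tolist() for q in manip.look_for("wrist","treadle_pad")[:1]])
manip.move_ptp(P(152,85,170),D); manip.move_l(P(152,85,100),max_speed=.15); f0=fp()
manip.move_l(P(152,85,52),max_speed=.08); print(where().round(1),(fp()-f0).round(1),manip.current_time())
E
```

```text
[   0.2 -110.5   56. ] [-10.4   5.   29.8]
[ 1.000e-01 -1.105e+02  5.600e+01] [-9.7  5.6 28.8]
16.8167 [ 0.6 -0.5 -0.1] [[0.5935, -0.2695, 0.0855]]
[152.3  85.   52.3] [-0.4  0.7 -0.6] 19.2
```

```bash
python3 - <<'E'
from h import *
f0=fp()
manip.move_l(P(84,85,52),max_speed=.06); print(where().round(1),(fp()-f0).round(1))
x=82
while x>62:
    manip.move_l(P(x,85,52),max_speed=.03); f=fp()-f0; print(x,where().round(1),f.round(1))
    if f[0]>18: break
    x-=2
manip.dwell(.3); snap("top","t5")
manip.move_l(P(110,85,52),max_speed=.08); manip.move_l(P(150,85,52),max_speed=.1); manip.move_l(P(150,85,150),max_speed=.2)
manip.set_gripper(1.0,60)
manip.move_ptp(P(-40,0,210),D); p,d,W=snap("wrist","w5"); print(manip.current_time())
hsv=cv2.cvtColor(p,cv2.COLOR_RGB2HSV);H,S,V=[hsv[...,i] for i in range(3)];Z=W[...,2]
m=(H>3)&(H<15)&(S>130)&(abs(Z-.042)<.006)
q=W[m]; l=(q[:,:2]-M)@Rz*1000; print("tile press frame",np.percentile(l,[.5,50,99.5],axis=0).round(1))
zt=np.load("pics/top0.npz");Wt=cloud(manip.get_calibration("top"),zt["d"]);h=cv2.cvtColor(zt["p"],cv2.COLOR_RGB2HSV)
b=np.zeros(m.shape,bool); b[180:310,105:225]=1; b&=(h[...,0]>8)&(h[...,0]<25)&(h[...,1]>60)&(Wt[...,2]<.03)
mm=cv2.morphologyEx(b.astype(np.uint8),cv2.MORPH_CLOSE,np.ones((7,7))); mm=cv2.morphologyEx(mm,cv2.MORPH_OPEN,np.ones((5,5)))>0
print("board",cv2.minAreaRect(Wt[mm][:,:2].astype(np.float32)*1000),np.median(Wt[mm],0))
E
```

```text
[84.1 85.  52.1] [ 5.7  0.4 -2. ]
82 [82.2 85.  52.1] [ 5.   1.2 -1.3]
80 [80.2 85.  52.1] [ 5.6  0.6 -1.8]
78 [78.2 85.  52.2] [ 6.7  0.5 -2.3]
76 [76.3 85.  52.1] [ 5.2  1.4 -2.2]
74 [74.3 85.  52.1] [ 4.9  1.  -0.9]
72 [73.6 85.  52.3] [12.2  1.8 -7.4]
70 [73.5 84.9 52.4] [ 24.1   2.2 -15.5]
26.1333
tile press frame [[-100.  -113.7]
 [  -7.2   -0.4]
 [  45.7   29.1]]
board ((448.86480712890625, 141.8518829345703), (324.8071594238281, 420.6737060546875), 2.728715419769287) [0.44862898 0.21012076 0.00573482]
```

View pics/w5.png

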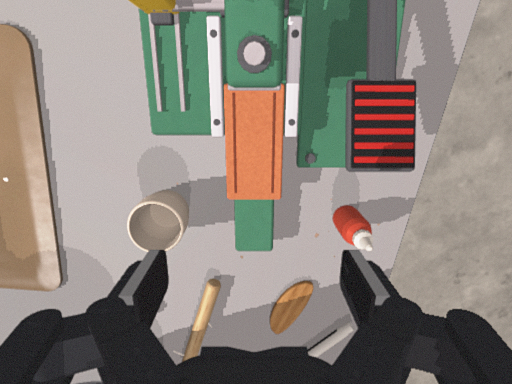

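```bash
python3 - <<'E'
from h import *
manip.move_l(P(-30,0,110),max_speed=.2); manip.move_l(P(-30,0,27),max_speed=.1); f0=fp()
manip.set_gripper(0.3,50); print("width",manip.current_grip_width(),(fp()-f0).round(1),where().round(1))
manip.move_l(P(-30,0,30),max_speed=.04); manip.move_l(P(-100,0,31),max_speed=.1); manip.move_l(P(-100,0,160),max_speed=.15)
print("width",manip.current_grip_width(),manip.current_time())
p,d,W=snap("wrist","w6"); snap("top","t6"); snap("scene","s6")
zt=np.load("pics/top0.npz");Wt=cloud(manip.get_calibration("top"),zt["d"]);h=cv2.cvtColor(zt["p"],cv2.COLOR_RGB2HSV)
b=np.zeros(d.shape,bool); b[180:310,105:225]=1; b&=(h[...,0]>5)&(h[...,0]<28)&(h[...,1]>60)&(zt["d"]>0)
mm=cv2.morphologyEx(b.astype(np.uint8),cv2.MORPH_OPEN,np.ones((5,5)));k,l,st,_=cv2.connectedComponentsWithStats(mm); mm=l==1+st[1:,4].argmax()
print("board",cv2.minAreaRect(Wt[mm][:,:2].astype(np.float32)*1000),Wt[mm].min(0),Wt[mm].max(0))
E
```

```text
width 0.686903298795986 [-3.2  1.1  7.6] [-29.7  -0.1  27.9]
width 0.683557862857799 30.2583
board ((445.556884765625, 209.79922485351562), (324.6683349609375, 284.6181945800781), 2.728715419769287) [ 0.28026829  0.07118484 -0.00441033] [0.61330816 0.35609909 0.01258128]
```

View pics/w6.png

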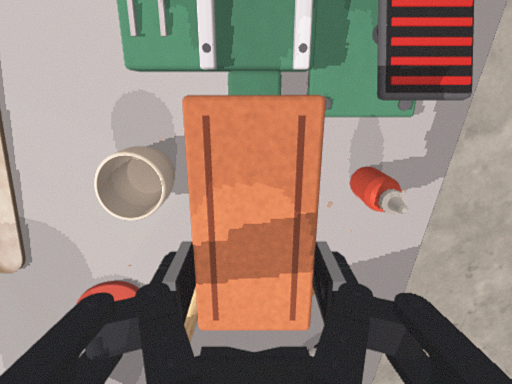

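```bash
python3 - <<'E'
from h import *
z=np.load("pics/w6.npz");p,W=z["p"],z["W"];h=cv2.cvtColor(p,cv2.COLOR_RGB2HSV)
m=(h[...,0]>3)&(h[...,0]<15)&(h[...,1]>110)&(W[...,2]>.1)
k,l,st,_=cv2.connectedComponentsWithStats(cv2.morphologyEx(m.astype(np.uint8),cv2.MORPH_OPEN,np.ones((5,5))));m=l==1+st[1:,4].argmax()
T=np.array(manip.current_tcp_rot());q=(W[m]-np.array(manip.current_ee_pos()))@T*1000
r=cv2.minAreaRect(q[:,[2,1]].astype(np.float32));print("tool frame (z,y) rect",r)
A=np.c_[q[:,2],q[:,1],np.ones(len(q))];c=np.linalg.lstsq(A,q[:,0],rcond=None)[0];print("top plane x=",c.round(3), "far/near z",np.percentile(q[:,2],[1,99]).round(1))
E
```

```text
tool frame (z,y) rect ((-21.61971664428711, -0.06480026245117188), (120.160888671875, 60.01458740234375), 0.04861850664019585)
top plane x= [ 1.900e-02  1.000e-03 -1.373e+01] far/near z [-79.9  35.7]
```

```bash
python3 - <<'E'
from h import *
y=np.radians(2.7);B=np.array([.4456,.2098])-.0216*np.array([np.cos(y),np.sin(y)]);R=down(y)
manip.move_ptp([*B,.13],R); f0=fp(); manip.move_l([*B,.020],max_speed=.12); manip.move_l([*B,.009],max_speed=.04)
z=.008
while z>.001:
    manip.move_l([*B,z],max_speed=.03); f=fp()-f0; print(round(z,4),f.round(1),round(manip.current_ee_pos()[2],4))
    if f[2]>5: break
    z-=.001
print(manip.current_time()); manip.set_gripper(0.85); print(manip.current_grip_width(),manip.current_ee_pos())
manip.move_l([*B,.15],max_speed=.15); 
manip.move_ptp([.36,.15,.26],R); p,d,W=snap("wrist","w7"); snap("top","t7"); print(manip.current_time())
h=cv2.cvtColor(p,cv2.COLOR_RGB2HSV)
m=(h[...,0]>3)&(h[...,0]<15)&(h[...,1]>130)&(abs(W[...,2]-.018)<.006)
k,l,st,_=cv2.connectedComponentsWithStats(cv2.morphologyEx(m.astype(np.uint8),cv2.MORPH_OPEN,np.ones((5,5))));m=l==1+st[1:,4].argmax()
q=W[m];print(cv2.minAreaRect((q[:,:2]*1000).astype(np.float32)),np.percentile(q[:,2],[2,50,98]))
for n in("tile","board","cup","bottle","treadle_pad","ejector_tab"): print(n,[(np.round(a["at"],4).tolist(),round(a["confidence"],2)) for a in manip.look_for("top",n)[:2]])
E
python3 -c "
import cv2,numpy as np
a=cv2.imread('pics/w7.png');b=cv2.imread('pics/t7.png')[80:320,60:390];b=cv2.resize(b,(512,372))
cv2.imwrite('pics/c7.png',cv2.resize(np.vstack([a,b]),None,fx=.79,fy=.79))"
```

```text
0.008 [ 0.  -0.6 -0.2] 0.008
0.007 [-0.4  0.1  0.8] 0.007
0.006 [-0.  -0.1 -0.9] 0.006
0.005 [ 0.4 -0.9 -0.4] 0.005
0.004 [ 0.3 -0.3  1. ] 0.004
0.003 [-4.7 -0.9 17.9] 0.0038
34.8583
0.8454666714090947 [0.42405109 0.20878601 0.00295533]
37.0
((444.4375, 209.87881469726562), (118.85475158691406, 59.96276092529297), 2.749248504638672) [0.01598862 0.01789319 0.01952026]
tile [([0.4445, 0.2087, 0.013], 0.65)]
board [([0.4802, 0.1807, 0.0044], 0.62)]
cup [([0.4311, -0.08, 0.0146], 0.73)]
bottle [([0.4535, -0.29, 0.0549], 0.53), ([0.4318, -0.0783, 0.0139], 0.47)]
treadle_pad [([0.5925, -0.2695, 0.0869], 0.86)]
ejector_tab [([0.646, -0.0818, 0.0596], 0.51)]
```

View pics/c7.png

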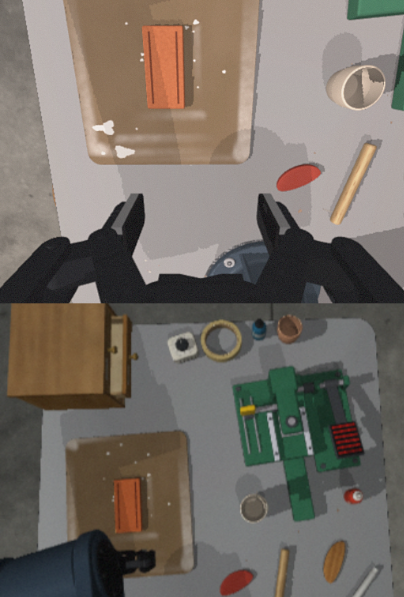

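The tile lies flat in the middle of the board, cup and bottle stand where they were, and the treadle and tab are back at rest.

```bash
python3 -c "
from bench import manip
manip.sign_off()"
```

```text
the job is handed in; nothing more can be done
```

The job is done in the order asked and handed in, with about 37 s on the robot's clock.

- **Tile home:** I pushed the tile in until it met the back stops. The push force rose to 15 N, with the near end about 11 mm out of the rails against the nominal 10 mm.
- **Treadle:** I pressed it to its stop, held it there for at least 1.4 s at about 29 N, and let it up. The search for the stop briefly peaked at 42 N through the fingertips. The 40 N limit is worded for the arm and gripper body, so I expect it doesn't count, but it is the one figure above a stated number.
- **Ejector:** I pushed the tab to its end stop and let it spring back. The tile's near end then stood about 68 mm out of the rails.
- **Placing:** I drew the tile clear of the rails, lifted it and laid it on the board same face up. It touched down at 18 N.

**Last checks:**
- **Tile:** it lies flat, with its top at 18 mm, centred at (0.444, 0.210). I measured the board's centre at (0.446, 0.210), and both are turned about 2.7°.
- **Cup and bottle:** they are standing within about 3 mm of where they were first seen, which is within the detector's error.
- **Treadle and tab:** both are back at rest.
- **Disagreement:** the detector's last board position was about 45 mm off, because the arm and tile hid part of the board. I used the position measured from the first, clear picture instead.

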